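Move the flavourings to the station rack in recipe order

ROBOT

A 6-joint arm with a two-finger parallel gripper is mounted at the origin on the work surface. World frame = base frame: x ahead of the robot, y to its left, z up, the work surface at z = 0. Lengths are in m, angles in rad, forces in N, time in s.
With the tool pointing down it reaches from about 0.375 to 0.925 m from the base axis. Payload 5.7 kg.
Tool frame: the origin (TCP) lies midway between the tips of the shut fingers; the grasp point (between the pads) lies 19 mm behind it; z points along the fingers, y is the line along which they close (so a half turn about z gives the same grasp; the last joint's range is limited). The gripper opens to 88 mm and grips with 3 to 60 N. Pads are 20 mm wide; open, the fingers measure 115 mm over their backs; the gripper's body (75 mm by 178 mm) begins 61 mm behind the grasp point.
Start: joints at [1.131, 0.359, 1.51, -0, 1.272, -0.115], TCP at [0.191, 0.569, 0.223] pointing down, gripper open.
Joint ranges: [-2.97, 2.97], [-1.01, 2.36], [0.21, 2.38], [-0.96, 4.11], [0.2, 2.71], [-2.98, 2.98]. Speed limits (rad/s): [2.39, 2.39, 3.14, 3.14, 3.14, 3.14].

INTERFACE

Orientations are given as a rotation vector (axis times angle).
In Python, from plant import * gives the robot as it stands. The module is installed in compiled form; this text tells all that it offers.
- The arm moves only by the tool servo_tool, never from a script. Its argument "motion" is a list of rows, each a list of 7 numbers: the shift along the tool's x, y, z in cm, then the turn, a rotation vector about the tool's x, y, z in rad, then the finger opening in cm, from 0 to 8.78. A call has 1 to 20 rows; each row shifts and turns the commanded pose from where the row before left it, along the tool's axes as they then stand; what a row does not reach is not made up. A row lasts 1/12 s, in which the tool goes at most 41.7 mm and 7.16 degrees, less where a joint would pass 70% of its speed; a pose out of reach is approached as far as the arm can. A call is refused whole if a number of a shift passes 4.17 or a number of a turn 0.125, either way. A call with a gripper value outside its range is refused whole. The fingers move at their own pace and stop on an object; "force" is the grip in N (left out, the last holds). Time passes only in rows, so rows that do not move let the fingers close. It gives the time, the measured TCP pose, the force, the opening and the grip force at its end, in the units of the state.
- sense(): the state, without advancing time (a new reading comes with each control period).
- get_image(name): name is "scene" or "top"; returns (picture, depth): 400x640x3 uint8, red, green, blue; 400x640 float32, m along the optical axis (not along the pixel's ray), 0 where there is no reading.
- camera_info(name): a dict with "mtx" (3x3 intrinsics, pixels), "origin" and "attitude" of the camera in the world. Camera axes: x right, y down, z forward; pixel columns grow to the right and rows downward; lengths in m; the calibration is good to about 2 mm. A picture is of the moment at which its call begins. camera_info takes no time and is no camera call.
- close_job(): hands the job in; it is judged then, once.
The state is a dict: "clock": time; "qpos": joint angles; "qvel": joint speeds; "joint_efforts": joint torques, N m; "tool_pos": TCP position; "orientation": TCP orientation; "force": force on the tool from outside, world axes, zero at the start; "ft_torque": the same for the moment, N m; "grip_width": opening from 0.0 (shut) to 1.0 (fully open); "gripper_force": force on a finger pad.
Only numpy, scipy, OpenCV 4.12 (cv2) and the standard library are available. Lean on these libraries where they do the work, as an engineer would, in place of code of your own. Each camera call takes 0.05 s, during which the arm holds its last target. There are 200 camera calls.

TASK

The four containers in the steel carrier (bottle, square tin, shaker, squat jar) stand in the order the recipe uses them. Move them over into the wooden station rack, one to a pocket, keeping that same order: the leftmost, as seen from the robot, goes into the leftmost pocket, and so on along the row. Keep them upright and set each one down on the floor of its pocket without dropping it.

Things in the scene. Friction and masses are not known exactly. Their poses are not given: they have to be found in the camera images.
- bottle: Flavouring bottle: round amber glass, 42 mm diameter up to 67 mm, then a shoulder and a black screw cap of 29 mm diameter; 100 mm tall; about 120 g. Origin: centre of its underside, z up.
- tin: Square spice tin: plain steel, 42 x 42 mm, with a 44 x 44 mm lid from 64 mm up; 80 mm tall; about 110 g. Origin: centre of its underside, z up, x and y square to its sides; at the start its sides are square to the carrier within 0.1 rad.
- shaker: Sugar shaker: round steel beaker, 47 mm diameter, with a domed, perforated lid (48.6 mm diameter from 68 to 77 mm, then domed); 90 mm tall; about 130 g. Origin: centre of its underside, z up.
- jar: Squat jar: round clear glass, 48 mm diameter, dark inside, with a wide ribbed white screw lid of 49 mm diameter from 46 mm up; 66 mm tall; about 140 g. Origin: centre of its underside, z up.
- carrier: Rack the containers start in: fixed steel frame, 76 x 288 mm, 26 mm high, a dark loop handle at each end (333 mm over both), with four square wells; nearer or farther than the other rack. Origin: centre of underside, on the counter; y along the row to the robot's left (yaw within 0.15 rad), x away from the robot. Pocket centres: x = 0, y = +105, +35, -35, -105 mm.
- station_rack: Rack to fill: fixed, beech, 78 x 290 mm, 26 mm high, four empty pockets, each 68 mm across the row by about 65 along it, floor 6 mm above the counter, walls 5 mm thick. Origin: centre of underside, on the counter; y along the row to the robot's left (yaw within 0.15 rad), x away from the robot. Pocket centres: x = 0, y = +105, +35, -35, -105 mm.
- well_a: The well of the carrier in which the bottle stands at the start: a square open aluminium tray, 67 x 67 mm outside, walls 2 mm thick and 22 mm high. Fixed in the carrier; which of the four pockets it occupies changes from start to start. Origin: centre of its underside, 4 mm above the counter; its inner floor is 2 mm above that; axes as the carrier's.
- well_b: The well of the carrier in which the tin stands at the start: a square open aluminium tray, 67 x 67 mm outside, walls 2 mm thick and 22 mm high. Fixed in the carrier; which of the four pockets it occupies changes from start to start. Origin: centre of its underside, 4 mm above the counter; its inner floor is 2 mm above that; axes as the carrier's.
- well_c: The well of the carrier in which the shaker stands at the start: a square open aluminium tray, 67 x 67 mm outside, walls 2 mm thick and 22 mm high. Fixed in the carrier; which of the four pockets it occupies changes from start to start. Origin: centre of its underside, 4 mm above the counter; its inner floor is 2 mm above that; axes as the carrier's.
- well_d: The well of the carrier in which the jar stands at the start: a square open aluminium tray, 67 x 67 mm outside, walls 2 mm thick and 22 mm high. Fixed in the carrier; which of the four pockets it occupies changes from start to start. Origin: centre of its underside, 4 mm above the counter; its inner floor is 2 mm above that; axes as the carrier's.
Things that resemble listed ones, but are neither listed nor needed, are in the scene too. Leave any blue look-alike of the tin alone. What is shaped like the shaker but blue is not meant.

How it is judged:
At the end, for the whole second after the job is handed in: Every container stands upright (0.12 rad), at rest, on the floor (4 mm) of the station rack's pocket that has the same place in the row, left to right, as the well it came from has in the carrier; its centre within 15 mm of the pocket's centre along and across the row (((y of well_a in the frame of carrier between 0.095 and 0.115 m and y of bottle in the frame of station_rack between 0.09 and 0.12 m) or (y of well_a in the frame of carrier between 0.025 and 0.045 m and y of bottle in the frame of station_rack between 0.02 and 0.05 m) or (y of well_a in the frame of carrier between -0.045 and -0.025 m and y of bottle in the frame of station_rack between -0.05 and -0.02 m) or (y of well_a in the frame of carrier between -0.115 and -0.095 m and y of bottle in the frame of station_rack between -0.12 and -0.09 m)) and x of bottle in the frame of station_rack between -0.015 and 0.015 m and z of bottle in the frame of station_rack between 0.002 and 0.01 m and angle between each of bottle, tin, shaker, jar's own z axis and vertical below 0.12 rad and linear speed of each of bottle, tin, shaker, jar below 0.02 m/s and angular speed of each of bottle, tin, shaker, jar below 0.2 rad/s and ((y of well_b in the frame of carrier between 0.095 and 0.115 m and y of tin in the frame of station_rack between 0.09 and 0.12 m) or (y of well_b in the frame of carrier between 0.025 and 0.045 m and y of tin in the frame of station_rack between 0.02 and 0.05 m) or (y of well_b in the frame of carrier between -0.045 and -0.025 m and y of tin in the frame of station_rack between -0.05 and -0.02 m) or (y of well_b in the frame of carrier between -0.115 and -0.095 m and y of tin in the frame of station_rack between -0.12 and -0.09 m)) and x of tin in the frame of station_rack between -0.015 and 0.015 m and z of tin in the frame of station_rack between 0.002 and 0.01 m and ((y of well_c in the frame of carrier between 0.095 and 0.115 m and y of shaker in the frame of station_rack between 0.09 and 0.12 m) or (y of well_c in the frame of carrier between 0.025 and 0.045 m and y of shaker in the frame of station_rack between 0.02 and 0.05 m) or (y of well_c in the frame of carrier between -0.045 and -0.025 m and y of shaker in the frame of station_rack between -0.05 and -0.02 m) or (y of well_c in the frame of carrier between -0.115 and -0.095 m and y of shaker in the frame of station_rack between -0.12 and -0.09 m)) and x of shaker in the frame of station_rack between -0.015 and 0.015 m and z of shaker in the frame of station_rack between 0.002 and 0.01 m and ((y of well_d in the frame of carrier between 0.095 and 0.115 m and y of jar in the frame of station_rack between 0.09 and 0.12 m) or (y of well_d in the frame of carrier between 0.025 and 0.045 m and y of jar in the frame of station_rack between 0.02 and 0.05 m) or (y of well_d in the frame of carrier between -0.045 and -0.025 m and y of jar in the frame of station_rack between -0.05 and -0.02 m) or (y of well_d in the frame of carrier between -0.115 and -0.095 m and y of jar in the frame of station_rack between -0.12 and -0.09 m)) and x of jar in the frame of station_rack between -0.015 and 0.015 m and z of jar in the frame of station_rack between 0.002 and 0.01 m); the robot touches nothing.
It fails at once if a container is tipped over (angle between any of bottle, tin, shaker, jar's own z axis and vertical above 0.6 rad).
It fails at once if a container is dropped or thrown (faster than 0.65 m/s with no finger on it: a fall of about 20 mm) ((linear speed of bottle above 0.65 m/s and contact force between bottle and the fingers below 0.2 N) or (linear speed of tin above 0.65 m/s and contact force between tin and the fingers below 0.2 N) or (linear speed of shaker above 0.65 m/s and contact force between shaker and the fingers below 0.2 N) or (linear speed of jar above 0.65 m/s and contact force between jar and the fingers below 0.2 N)).
It also fails if it takes over 93 s, if anything falls off the work surface, if the arm or the gripper's body presses on something with over 40 N, if the wrist force passes 120 N, or if a joint passes its speed limit or range.

## Working session

There is one attempt and no reset: what is moved stays moved. The work goes in short steps, Python scripts to look and compute and a tool call to move; the robot and the scene stay as the last step left them, time stands still between calls to the robot, and variables do not carry over. Pictures are saved under pics/ and viewed, at most 14 in all, crops included, and the job is handed in when it is done.

Besides the shell and the picture viewer there is one more tool, called after "Request:" as name(argument=value, ...) on one line, values as JSON. servo_tool: Moves the arm, as the interface text tells. Its arguments: {"type":"object","properties":{"motion":{"type":"array","items":{"type":"array","items":{"type":"number"}}},"force":{"type":"number"}},"required":["motion"]}

```bash
mkdir -p pics; python3 - <<'E'
from plant import *
import cv2,numpy as np
for n in("scene","top"):
    p,d=get_image(n); cv2.imwrite(f"pics/{n}0.png",p[:,:,::-1]); np.save(f"{n}0.npy",d)
    c=camera_info(n); print(n,c)
s=sense(); print(s)
E
```

```text
scene {'mtx': array([[387.29366336,   0.        , 324.50001597],
       [  0.        , 387.29366336, 198.22857788],
       [  0.        ,   0.        ,   1.        ]]), 'origin': array([ 1.11984048, -0.11078744,  0.51641425]), 'attitude': array([-1.74148569, -1.53543378,  0.79662429])}
top {'mtx': array([[483.99285771,   0.        , 314.51377236],
       [  0.        , 483.99285771, 200.84941718],
       [  0.        ,   0.        ,   1.        ]]), 'origin': array([ 0.35328765, -0.0742595 ,  0.98503007]), 'attitude': array([-2.14214962,  2.12706235, -0.11182278])}
{'clock': 0.1, 'qpos': array([ 1.13091743e+00,  3.59419448e-01,  1.51131792e+00,  2.19682770e-05,
        1.27248190e+00, -1.15095011e-01]), 'qvel': array([ 0.00101816, -0.00117844, -0.00274241,  0.0011039 ,  0.00129766,
        0.00085277]), 'joint_efforts': array([-5.30076195e-04, -5.16354561e+01, -2.71406901e+01,  6.76213461e-02,
        2.77023227e-02, -1.85700219e-05]), 'tool_pos': array([0.19119639, 0.56807454, 0.22190409]), 'orientation': array([-5.07864576e-01, -3.09979767e+00,  2.44795837e-03]), 'force': array([ 0.4775744 ,  0.12909584, -1.00971576]), 'ft_torque': array([-0.00535789, -0.05647476,  0.07590327]), 'gripper_force': 0.0, 'grip_width': 1.004199905280516}
```

View pics/scene0.png

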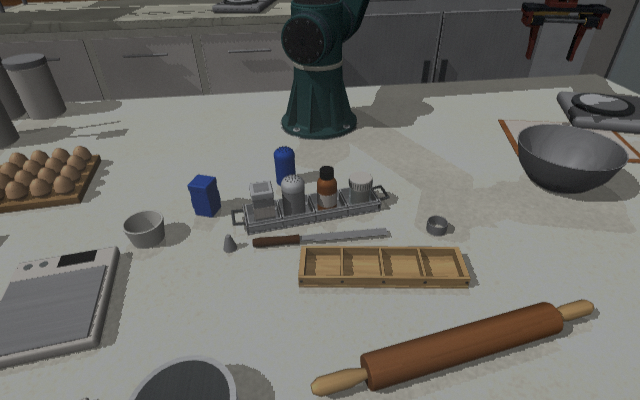

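View pics/top0.png

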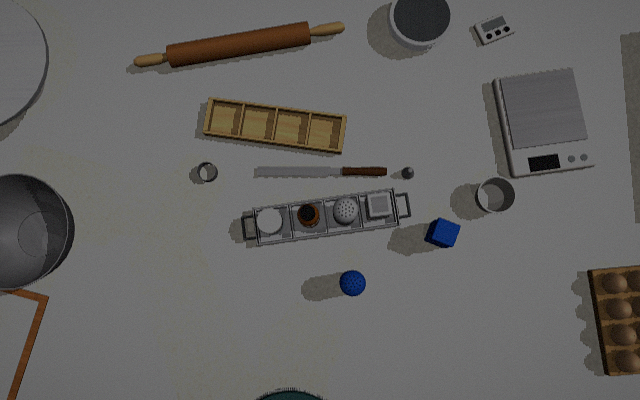

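The scene view, from the far side, shows the carrier near the robot at (310,208) and the wooden rack farther away at (384,267). In the top view the robot is at the bottom, so image left is the robot's left. From left to right the carrier holds the jar (269,220), bottle (308,215), shaker (346,210) and tin (377,205). The blue tin (443,233) and blue shaker (352,283) stand outside the carrier, so they are the look-alikes. I'll confirm this in an enlarged crop.

```bash
cat > h.py <<'E'
import cv2,numpy as np
from scipy.spatial.transform import Rotation as R
from plant import *
def cloud(n,d):
    c=camera_info(n);K=c["mtx"];v,u=np.mgrid[:400,:640]
    P=np.stack([(u-K[0,2])*d/K[0,0],(v-K[1,2])*d/K[1,1],d],-1)
    return P@R.from_rotvec(c["attitude"]).as_matrix().T+c["origin"]
def ray(n,u,v,z):
    c=camera_info(n);K=c["mtx"]
    r=R.from_rotvec(c["attitude"]).apply([(u-K[0,2])/K[0,0],(v-K[1,2])/K[1,1],1.])
    return c["origin"]+r*(z-c["origin"][2])/r[2]
E
python3 - <<'E'
from h import *
p=cv2.imread("pics/top0.png");c=cv2.resize(p[85:255,200:420],None,fx=3.5,fy=3.5,interpolation=cv2.INTER_CUBIC)
cv2.imwrite("pics/crop1.png",cv2.convertScaleAbs(c,alpha=1.6))
W=cloud("top",np.load("top0.npy"))
for nm,u,v in [("jar",269,220),("bottle",308,215),("shaker",346,210),("tin",377,205)]:
    z0=W[v-2:v+3,u-2:u+3,2].max()
    sub=W[v-25:v+25,u-25:u+25].reshape(-1,3);sub=sub[np.hypot(*(sub[:,:2]-W[v,u,:2]).T)<.033]
    s=sub[sub[:,2]>z0-.016 if nm!="shaker" else sub[:,2]>.07]
    print(nm,z0.round(4),len(s),((s.max(0)+s.min(0))/2).round(4),np.ptp(s,0).round(4))
    if nm=="tin":
        s=s[s[:,2]>z0-.006];print(cv2.minAreaRect((s[:,:2]*1000).astype(np.float32)))
for k,(a,b,cc,e) in {"rack":(80,160,195,355)}.items():
    s=W[a:b,cc:e].reshape(-1,3);s=s[(s[:,2]>.018)&(s[:,2]<.04)]
    print(k,len(s),np.median(s[:,2]),cv2.minAreaRect((s[:,:2]*1000).astype(np.float32)))
W2=cloud("scene",np.load("scene0.npy"))
s=W2[235:300,290:480].reshape(-1,3);s=s[(s[:,2]>.022)&(s[:,2]<.032)];print("rack scene",len(s),cv2.minAreaRect((s[:,:2]*1000).astype(np.float32)))
E
```

```text
jar 0.0738 535 [0.442  0.0433 0.0678] [0.0476 0.049  0.0185]
bottle 0.1084 195 [ 0.454  -0.0309  0.1022] [0.0267 0.0259 0.0168]
shaker 0.0982 521 [ 0.4622 -0.1021  0.0883] [0.047  0.0471 0.0243]
tin 0.0887 563 [ 0.4735 -0.1646  0.0826] [0.0477 0.0477 0.0184]
((473.2705078125, -164.4801788330078), (43.86251449584961, 43.6456184387207), 7.8889899253845215)
rack 1542 0.0255821571509392 ((646.2816772460938, 43.011314392089844), (289.9927673339844, 80.17403411865234), 81.87567901611328)
rack scene 1555 ((646.9382934570312, 41.040130615234375), (289.63494873046875, 80.72449493408203), 81.87830352783203)
```

View pics/crop1.png

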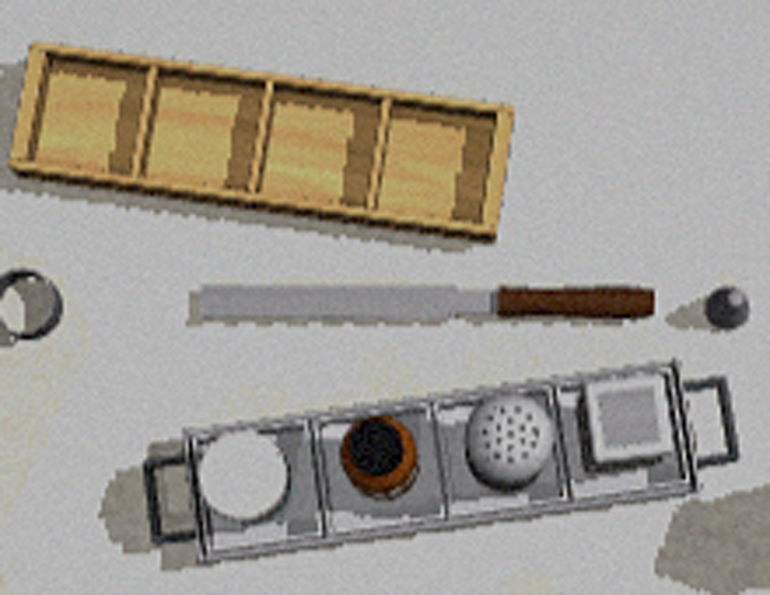

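The crop confirms the order from the left: white-lidded jar at crop (243,475), bottle with black cap (378,448), grey perforated shaker (510,440), plain steel tin (627,418). Neither blue object is in the carrier. Top heights and widths match the given sizes to about 2 mm, and the rack measures 290 x 80 mm at yaw -0.142. The fingers can stay above both racks, so one tool yaw aligned with the tin will serve for everything. Next I'll work out the moves.

```bash
cat >> h.py <<'E'
A=0.138   # yaw of the closing line from world x
OBJ=dict(jar=(.442,.0433),bottle=(.454,-.0309),shaker=(.4622,-.1021),tin=(.4733,-.1645))
SLOT=dict(jar=(.6614,.146),bottle=(.6515,.0767),shaker=(.6417,.0073),tin=(.6318,-.062))
def go(x,y,z):
    s=sense();M=R.from_rotvec(s["orientation"]).as_matrix()
    return (M.T@(np.array([x,y,z])-s["tool_pos"])*100).round(2)
E
python3 - <<'E'
from h import *
s=sense();M=R.from_rotvec(s["orientation"]).as_matrix();print(M.round(3))
for sg in(1,-1):
    y=sg*np.array([np.cos(A),np.sin(A),0]);z=np.array([0,0,-1.]);x=np.cross(y,z)
    T=np.stack([x,y,z],1);print(sg,R.from_matrix(M.T@T).as_rotvec().round(3))
    d=np.array([.442,.0433,.2])-s["tool_pos"];print("new-frame d cm",(T.T@d*100).round(2),"old-frame",(M.T@d*100).round(2))
E
```

```text
[[-0.948  0.319 -0.001]
 [ 0.319  0.948 -0.001]
 [ 0.    -0.002 -1.   ]]
1 [-2.000e-03  1.000e-03  1.108e+00]
new-frame d cm [-55.43  17.62   2.19] old-frame [-40.52 -41.73   2.25]
-1 [-1.000e-03 -2.000e-03 -2.034e+00]
new-frame d cm [ 55.43 -17.62   2.19] old-frame [-40.52 -41.73   2.25]
```

Request:
servo_tool(motion=[[-2.7, -2.78, 0.1, 0, 0, 0, 8.78], [-2.7, -2.78, 0.1, 0, 0, 0, 8.78], [-2.7, -2.78, 0.1, 0, 0, 0, 8.78], [-2.7, -2.78, 0.1, 0, 0, 0, 8.78], [-2.7, -2.78, 0.1, 0, 0, 0, 8.78], [-2.7, -2.78, 0.1, 0, 0, 0, 8.78], [-2.7, -2.78, 0.1, 0, 0, 0, 8.78], [-2.7, -2.78, 0.1, 0, 0, 0, 8.78], [-2.7, -2.78, 0.1, 0, 0, 0, 8.78], [-2.7, -2.78, 0.1, 0, 0, 0, 8.78], [-2.7, -2.78, 0.1, 0, 0, 0, 8.78], [-2.7, -2.78, 0.1, 0, 0, 0, 8.78], [-2.7, -2.78, 0.1, 0, 0, 0, 8.78], [-2.7, -2.78, 0.1, 0, 0, 0, 8.78], [-2.7, -2.78, 0.1, 0, 0, 0, 8.78]], force=25)

```text
clock: 1.35
tool_pos: [0.4424, 0.0422, 0.2075]
orientation: [-0.508, -3.1, 0.0]
force: [-0.1, 0.1, -0.2]
grip_width: 0.998
gripper_force: 0.0
```

Request:
servo_tool(motion=[[0, 0, 0, 0, 0, 0.111, 8.78], [0, 0, 0, 0, 0, 0.111, 8.78], [0, 0, 0, 0, 0, 0.111, 8.78], [0, 0, 0, 0, 0, 0.111, 8.78], [0, 0, 0, 0, 0, 0.111, 8.78], [0, 0, 0, 0, 0, 0.111, 8.78], [0, 0, 0, 0, 0, 0.111, 8.78], [0, 0, 0, 0, 0, 0.111, 8.78], [0, 0, 0, 0, 0, 0.111, 8.78], [0, 0, 0, 0, 0, 0.111, 8.78], [0, 0, 0, 0, 0, 0, 8.78], [0, 0, 0, 0, 0, 0, 8.78]])

```text
clock: 2.35
tool_pos: [0.4419, 0.0441, 0.2074]
orientation: [-2.061, -2.37, 0.001]
force: [0.8, -0.2, 0.0]
grip_width: 0.999
gripper_force: 0.0
```

```bash
python3 - <<'E'
from h import *
s=sense();M=R.from_rotvec(s["orientation"]).as_matrix();print(s["clock"],s["tool_pos"].round(4),M.round(3),s["qpos"].round(2),np.arctan2(M[1,1],M[0,1]))
print(go(*OBJ["jar"],.037))
E
```

```text
2.35 [0.4419 0.0441 0.2074] [[-0.139  0.99  -0.001]
 [ 0.99   0.139 -0.   ]
 [-0.    -0.001 -1.   ]] [-0.06  0.15  1.85 -0.    1.14 -0.2 ] 0.13926273133347247
[-8.000e-02  1.000e-02  1.704e+01]
```

Request:
servo_tool(motion=[[-0.08, 0, 3, 0, 0, 0, 8.78], [0, 0, 3, 0, 0, 0, 8.78], [0, 0, 3, 0, 0, 0, 8.78], [0, 0, 3, 0, 0, 0, 8.78], [0, 0, 2.5, 0, 0, 0, 8.78], [0, 0, 1.5, 0, 0, 0, 8.78], [0, 0, 1, 0, 0, 0, 8.78], [0, 0, 0, 0, 0, 0, 8.78], [0, 0, 0, 0, 0, 0, 3.5], [0, 0, 0, 0, 0, 0, 3.5], [0, 0, 0, 0, 0, 0, 3.5], [0, 0, 0, 0, 0, 0, 3.5], [0, 0, 0, 0, 0, 0, 3.5], [0, 0, 0, 0, 0, 0, 3.5], [0, 0, 0, 0, 0, 0, 3.5], [0, 0, 0, 0, 0, 0, 3.5], [0, 0, 0, 0, 0, 0, 3.5], [0, 0, 0, 0, 0, 0, 3.5]], force=25)

```text
clock: 3.85
tool_pos: [0.4426, 0.0433, 0.038]
orientation: [2.065, 2.367, 0.0]
force: [-1.8, -1.1, 6.6]
grip_width: 0.546
gripper_force: 25.0
```

```bash
python3 - <<'E'
from h import *
s=sense();print(s["tool_pos"],s["grip_width"]*88,s["gripper_force"],go(*SLOT["jar"],s["tool_pos"][2]))
E
```

```text
[0.44256671 0.04331304 0.03802317] 48.01023093286413 25.00153443110321 [7.200e+00 2.307e+01 1.000e-02]
```

Request:
servo_tool(motion=[[0, 0, -0.7, 0, 0, 0, 3.5], [0, 0, -1.5, 0, 0, 0, 3.5], [0, 0, -2.5, 0, 0, 0, 3.5], [0, 0, -2.5, 0, 0, 0, 3.5], [0.4, 1.2, -0.8, 0, 0, 0, 3.5], [0.8, 2.5, 0, 0, 0, 0, 3.5], [1.0, 3.2, 0, 0, 0, 0, 3.5], [1.0, 3.2, 0, 0, 0, 0, 3.5], [1.0, 3.2, 0, 0, 0, 0, 3.5], [1.0, 3.2, 0, 0, 0, 0, 3.5], [1.0, 3.2, 0, 0, 0, 0, 3.5], [0.7, 2.2, 0, 0, 0, 0, 3.5], [0.3, 1.17, 0, 0, 0, 0, 3.5], [0, 0, 2, 0, 0, 0, 3.5], [0, 0, 2, 0, 0, 0, 3.5], [0, 0, 1.5, 0, 0, 0, 3.5], [0, 0, 0.5, 0, 0, 0, 3.5], [0, 0, 0, 0, 0, 0, 3.5], [0, 0, 0, 0, 0, 0, 3.5]])

```text
clock: 5.43
tool_pos: [0.661, 0.1459, 0.0578]
orientation: [-2.065, -2.367, 0.001]
force: [0.3, -0.1, -1.7]
grip_width: 0.543
gripper_force: 25.0
```

```bash
python3 - <<'E'
from h import *
s=sense();print(s["tool_pos"],s["grip_width"]*88,s["force"],go(*SLOT["jar"],.038))
p,d=get_image("scene");cv2.imwrite("pics/s1.png",cv2.resize(p[150:320,200:500,::-1],None,fx=2.5,fy=2.5))
E
```

```text
[0.6610104  0.14593842 0.05782383] 47.78340895502349 [ 0.33482835 -0.12346161 -1.66201722] [0.   0.04 1.98]
```

View pics/s1.png

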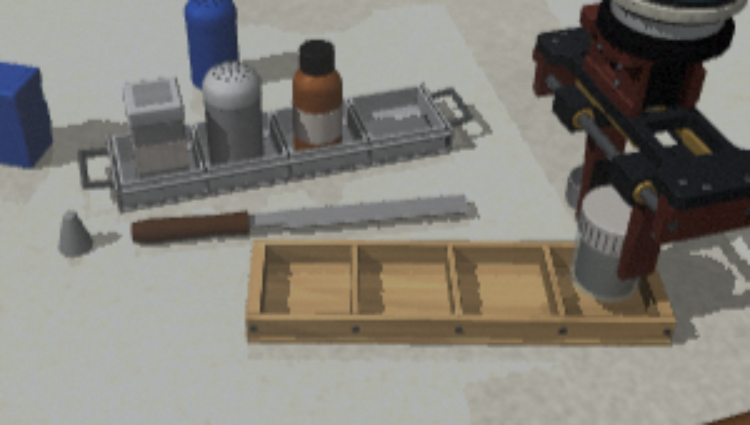

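The jar (crop 607,245) hangs upright in the gripper over the leftmost pocket. I'll lower it and release, with 1 mm or less of drop.

Request:
servo_tool(motion=[[0, 0, 1.0, 0, 0, 0, 3.5], [0, 0, 0.5, 0, 0, 0, 3.5], [0, 0, 0.3, 0, 0, 0, 3.5], [0, 0, 0.1, 0, 0, 0, 3.5], [0, 0, 0.07, 0, 0, 0, 3.5], [0, 0, 0, 0, 0, 0, 3.5], [0, 0, 0, 0, 0, 0, 3.5]])

```text
clock: 6.07
tool_pos: [0.6614, 0.146, 0.0382]
orientation: [2.065, 2.367, 0.001]
force: [-0.8, 0.2, 0.3]
grip_width: 0.545
gripper_force: 25.0
```

Request:
servo_tool(motion=[[0, 0, 0, 0, 0, 0, 5.5], [0, 0, 0, 0, 0, 0, 6.5], [0, 0, 0, 0, 0, 0, 8.78], [0, 0, 0, 0, 0, 0, 8.78], [0, 0, 0, 0, 0, 0, 8.78], [0, 0, 0, 0, 0, 0, 8.78], [0, 0, -1, 0, 0, 0, 8.78], [0, 0, -3, 0, 0, 0, 8.78], [0, 0, -3, 0, 0, 0, 8.78], [0, 0, -3, 0, 0, 0, 8.78], [0, 0, -2, 0, 0, 0, 8.78], [0, 0, 0, 0, 0, 0, 8.78]])

```text
clock: 7.07
tool_pos: [0.6647, 0.1464, 0.1643]
orientation: [2.061, 2.362, 0.011]
force: [0.5, 0.3, 0.9]
grip_width: 1.004
gripper_force: 0.0
```

```bash
python3 - <<'E'
from h import *
print(go(*OBJ["bottle"],.042), go(*OBJ["bottle"],.160))
E
```

```text
[-14.71 -23.39  12.01] [-14.71 -23.28   0.21]
```

Request:
servo_tool(motion=[[-1.84, -2.91, 0, 0, 0, 0, 8.78], [-1.84, -2.91, 0, 0, 0, 0, 8.78], [-1.84, -2.91, 0, 0, 0, 0, 8.78], [-1.84, -2.91, 0, 0, 0, 0, 8.78], [-1.84, -2.91, 0, 0, 0, 0, 8.78], [-1.84, -2.91, 0, 0, 0, 0, 8.78], [-1.84, -2.91, 0, 0, 0, 0, 8.78], [-1.84, -2.91, 0, 0, 0, 0, 8.78], [0, 0, 0, 0, 0, 0, 8.78], [0, 0, 0, 0, 0, 0, 8.78]])

```text
clock: 7.9
tool_pos: [0.4489, -0.032, 0.1578]
orientation: [-2.068, -2.364, 0.001]
force: [0.3, -0.0, 0.0]
grip_width: 0.999
gripper_force: 0.0
```

```bash
python3 - <<'E'
from h import *
s=sense();M=R.from_rotvec(s["orientation"]).as_matrix();print(M.round(3),s["tool_pos"])
print(go(*OBJ["bottle"],.042))
p,d=get_image("scene");W=cloud("scene",d)
# jar check: lid points near rack slot
q=W.reshape(-1,3);m=(np.hypot(q[:,0]-SLOT["jar"][0],q[:,1]-SLOT["jar"][1])<.04)&(q[:,2]>.05)&(q[:,2]<.09);k=q[m];print(len(k),k.min(0),k.max(0))
E
```

```text
[[-0.133  0.991 -0.001]
 [ 0.991  0.133  0.   ]
 [ 0.    -0.001 -1.   ]] [ 0.4489173  -0.032012    0.15782336]
[ 0.04  0.53 11.58]
703 [0.63790037 0.11963122 0.05008344] [0.68714973 0.16807228 0.07356555]
```

Request:
servo_tool(motion=[[0, 0.53, 2.5, 0, 0, 0, 8.78], [0, 0, 2.5, 0, 0, 0, 8.78], [0, 0, 2.5, 0, 0, 0, 8.78], [0, 0, 2, 0, 0, 0, 8.78], [0, 0, 1.3, 0, 0, 0, 8.78], [0, 0, 0.7, 0, 0, 0, 8.78], [0, 0, 0, 0, 0, 0, 8.78], [0, 0, 0, 0, 0, 0, 3], [0, 0, 0, 0, 0, 0, 3], [0, 0, 0, 0, 0, 0, 3], [0, 0, 0, 0, 0, 0, 3], [0, 0, 0, 0, 0, 0, 3], [0, 0, 0, 0, 0, 0, 3], [0, 0, 0, 0, 0, 0, 3], [0, 0, 0, 0, 0, 0, 3], [0, 0, 0, 0, 0, 0, 3], [0, 0, 0, 0, 0, 0, 3]])

```text
clock: 9.37
tool_pos: [0.4556, -0.0308, 0.0431]
orientation: [2.065, 2.367, -0.0]
force: [-0.6, -0.2, 4.6]
grip_width: 0.473
gripper_force: 25.0
```

```bash
python3 - <<'E'
from h import *
s=sense();print(s["tool_pos"],s["grip_width"]*88,s["gripper_force"],go(*SLOT["bottle"],s["tool_pos"][2]))
E
```

```text
[ 0.45561994 -0.03079007  0.04314842] 41.6449919132559 25.000517996231792 [ 7.99 20.86 -0.  ]
```

Request:
servo_tool(motion=[[0, 0, -0.7, 0, 0, 0, 3], [0, 0, -1.5, 0, 0, 0, 3], [0, 0, -2.5, 0, 0, 0, 3], [0, 0, -2.5, 0, 0, 0, 3], [0.5, 1.2, -0.8, 0, 0, 0, 3], [0.8, 2.2, 0, 0, 0, 0, 3], [1.15, 3.0, 0, 0, 0, 0, 3], [1.15, 3.0, 0, 0, 0, 0, 3], [1.15, 3.0, 0, 0, 0, 0, 3], [1.15, 3.0, 0, 0, 0, 0, 3], [1.15, 3.0, 0, 0, 0, 0, 3], [0.7, 1.7, 0, 0, 0, 0, 3], [0.24, 0.76, 0, 0, 0, 0, 3], [0, 0, 2, 0, 0, 0, 3], [0, 0, 2, 0, 0, 0, 3], [0, 0, 1.5, 0, 0, 0, 3], [0, 0, 0.5, 0, 0, 0, 3], [0, 0, 0, 0, 0, 0, 3], [0, 0, 0, 0, 0, 0, 3]])

```text
clock: 10.95
tool_pos: [0.6511, 0.0764, 0.0633]
orientation: [-2.065, -2.367, 0.001]
force: [0.8, -0.1, -1.2]
grip_width: 0.475
gripper_force: 25.0
```

```bash
python3 - <<'E'
from h import *
s=sense();print(s["tool_pos"],s["grip_width"]*88,go(*SLOT["bottle"],.0431))
E
```

```text
[0.65114206 0.07640415 0.06328073] 41.82325303135134 [0.02 0.04 2.02]
```

Request:
servo_tool(motion=[[0, 0, 1.0, 0, 0, 0, 3], [0, 0, 0.5, 0, 0, 0, 3], [0, 0, 0.3, 0, 0, 0, 3], [0, 0, 0.12, 0, 0, 0, 3], [0, 0, 0.08, 0, 0, 0, 3], [0, 0, 0, 0, 0, 0, 3], [0, 0, 0, 0, 0, 0, 3]])

```text
clock: 11.53
tool_pos: [0.6516, 0.0768, 0.0432]
orientation: [2.065, 2.367, 0.0]
force: [-0.7, 0.1, 1.0]
grip_width: 0.479
gripper_force: 25.0
```

Request:
servo_tool(motion=[[0, 0, 0, 0, 0, 0, 4.8], [0, 0, 0, 0, 0, 0, 6], [0, 0, 0, 0, 0, 0, 8.78], [0, 0, 0, 0, 0, 0, 8.78], [0, 0, 0, 0, 0, 0, 8.78], [0, 0, 0, 0, 0, 0, 8.78], [0, 0, -1, 0, 0, 0, 8.78], [0, 0, -2.5, 0, 0, 0, 8.78], [0, 0, -3, 0, 0, 0, 8.78], [0, 0, -3, 0, 0, 0, 8.78], [0, 0, -2, 0, 0, 0, 8.78], [0, 0, 0, 0, 0, 0, 8.78], [0, 0, 0, 0, 0, 0, 8.78], [0, 0, 0, 0, 0, 0, 8.78]])

```text
clock: 12.7
tool_pos: [0.6509, 0.0767, 0.1576]
orientation: [-2.065, -2.367, 0.001]
force: [-0.4, -0.6, -0.1]
grip_width: 0.998
gripper_force: 0.0
```

```bash
python3 - <<'E'
from h import *
s=sense();print(s["tool_pos"],go(*OBJ["shaker"],.042))
E
```

```text
[0.6509111  0.07671386 0.15762543] [-15.16 -21.11  11.58]
```

Request:
servo_tool(motion=[[-1.9, -2.64, 0, 0, 0, 0, 8.78], [-1.9, -2.64, 0, 0, 0, 0, 8.78], [-1.9, -2.64, 0, 0, 0, 0, 8.78], [-1.9, -2.64, 0, 0, 0, 0, 8.78], [-1.9, -2.64, 0, 0, 0, 0, 8.78], [-1.9, -2.64, 0, 0, 0, 0, 8.78], [-1.9, -2.64, 0, 0, 0, 0, 8.78], [-1.9, -2.64, 0, 0, 0, 0, 8.78], [0, 0, 0, 0, 0, 0, 8.78], [0, 0, 0, 0, 0, 0, 8.78], [0, 0, 0, 0, 0, 0, 8.78]])

```text
clock: 13.62
tool_pos: [0.4628, -0.1023, 0.1573]
orientation: [-2.066, -2.365, 0.0]
force: [-0.7, -0.2, 0.3]
grip_width: 0.999
gripper_force: 0.0
```

```bash
python3 - <<'E'
from h import *
s=sense();print(s["tool_pos"],go(*OBJ["shaker"],.042))
E
```

```text
[ 0.46275033 -0.10225976  0.1572972 ] [ 1.000e-02 -4.000e-02  1.153e+01]
```

Request:
servo_tool(motion=[[0, 0, 2.5, 0, 0, 0, 8.78], [0, 0, 2.5, 0, 0, 0, 8.78], [0, 0, 2.5, 0, 0, 0, 8.78], [0, 0, 2, 0, 0, 0, 8.78], [0, 0, 1.3, 0, 0, 0, 8.78], [0, 0, 0.7, 0, 0, 0, 8.78], [0, 0, 0, 0, 0, 0, 8.78], [0, 0, 0, 0, 0, 0, 3.5], [0, 0, 0, 0, 0, 0, 3.5], [0, 0, 0, 0, 0, 0, 3.5], [0, 0, 0, 0, 0, 0, 3.5], [0, 0, 0, 0, 0, 0, 3.5], [0, 0, 0, 0, 0, 0, 3.5], [0, 0, 0, 0, 0, 0, 3.5], [0, 0, 0, 0, 0, 0, 3.5], [0, 0, 0, 0, 0, 0, 3.5], [0, 0, 0, 0, 0, 0, 3.5]])

```text
clock: 15.03
tool_pos: [0.463, -0.1027, 0.0433]
orientation: [2.065, 2.367, -0.0]
force: [-0.9, -0.1, 6.3]
grip_width: 0.545
gripper_force: 25.0
```

```bash
python3 - <<'E'
from h import *
s=sense();print(s["tool_pos"],s["grip_width"]*88,s["gripper_force"],go(*SLOT["shaker"],s["tool_pos"][2]))
E
```

```text
[ 0.46303176 -0.1026602   0.0432891 ] 48.003188647035 25.000589950941503 [ 8.47 19.19  0.  ]
```

Request:
servo_tool(motion=[[0, 0, -0.7, 0, 0, 0, 3.5], [0, 0, -1.5, 0, 0, 0, 3.5], [0, 0, -2.5, 0, 0, 0, 3.5], [0, 0, -2.5, 0, 0, 0, 3.5], [0.5, 1.2, -0.8, 0, 0, 0, 3.5], [1.0, 2.2, 0, 0, 0, 0, 3.5], [1.25, 2.8, 0, 0, 0, 0, 3.5], [1.25, 2.8, 0, 0, 0, 0, 3.5], [1.25, 2.8, 0, 0, 0, 0, 3.5], [1.25, 2.8, 0, 0, 0, 0, 3.5], [1.0, 2.5, 0, 0, 0, 0, 3.5], [0.7, 1.5, 0, 0, 0, 0, 3.5], [0.27, 0.59, 0, 0, 0, 0, 3.5], [0, 0, 2, 0, 0, 0, 3.5], [0, 0, 2, 0, 0, 0, 3.5], [0, 0, 1.5, 0, 0, 0, 3.5], [0, 0, 0.5, 0, 0, 0, 3.5], [0, 0, 0, 0, 0, 0, 3.5], [0, 0, 0, 0, 0, 0, 3.5]])

```text
clock: 16.62
tool_pos: [0.6412, 0.0071, 0.0633]
orientation: [-2.066, -2.367, 0.001]
force: [-0.1, 0.6, -1.3]
grip_width: 0.54
gripper_force: 25.0
```

```bash
python3 - <<'E'
from h import *
s=sense();print(s["tool_pos"],s["grip_width"]*88,go(*SLOT["shaker"],.0433))
E
```

```text
[0.64118747 0.00712593 0.06326135] 47.5584544479808 [0.01 0.05 2.  ]
```

Request:
servo_tool(motion=[[0, 0, 1.0, 0, 0, 0, 3.5], [0, 0, 0.5, 0, 0, 0, 3.5], [0, 0, 0.3, 0, 0, 0, 3.5], [0, 0, 0.12, 0, 0, 0, 3.5], [0, 0, 0.08, 0, 0, 0, 3.5], [0, 0, 0, 0, 0, 0, 3.5], [0, 0, 0, 0, 0, 0, 3.5]])

```text
clock: 17.2
tool_pos: [0.6413, 0.0074, 0.0434]
orientation: [-2.065, -2.367, 0.001]
force: [-3.2, -1.2, 3.4]
grip_width: 0.542
gripper_force: 25.0
```

Request:
servo_tool(motion=[[0, 0, 0, 0, 0, 0, 5.4], [0, 0, 0, 0, 0, 0, 6.5], [0, 0, 0, 0, 0, 0, 8.78], [0, 0, 0, 0, 0, 0, 8.78], [0, 0, 0, 0, 0, 0, 8.78], [0, 0, 0, 0, 0, 0, 8.78], [0, 0, -1, 0, 0, 0, 8.78], [0, 0, -2.5, 0, 0, 0, 8.78], [0, 0, -3, 0, 0, 0, 8.78], [0, 0, -3, 0, 0, 0, 8.78], [0, 0, -2, 0, 0, 0, 8.78], [0, 0, 0, 0, 0, 0, 8.78], [0, 0, 0, 0, 0, 0, 8.78], [0, 0, 0, 0, 0, 0, 8.78]])

```text
clock: 18.37
tool_pos: [0.6409, 0.0075, 0.1576]
orientation: [-2.065, -2.367, 0.001]
force: [-0.2, -0.3, -0.5]
grip_width: 1.0
gripper_force: 0.0
```

```bash
python3 - <<'E'
from h import *
s=sense();print(s["tool_pos"],go(*OBJ["tin"],.053))
E
```

```text
[0.64094347 0.00751116 0.15764139] [-14.77 -18.93  10.48]
```

Request:
servo_tool(motion=[[-1.85, -2.37, 0, 0, 0, 0, 8.78], [-1.85, -2.37, 0, 0, 0, 0, 8.78], [-1.85, -2.37, 0, 0, 0, 0, 8.78], [-1.85, -2.37, 0, 0, 0, 0, 8.78], [-1.85, -2.37, 0, 0, 0, 0, 8.78], [-1.85, -2.37, 0, 0, 0, 0, 8.78], [-1.85, -2.37, 0, 0, 0, 0, 8.78], [-1.85, -2.37, 0, 0, 0, 0, 8.78], [0, 0, 0, 0, 0, 0, 8.78], [0, 0, 0, 0, 0, 0, 8.78], [0, 0, 0, 0, 0, 0, 8.78]])

```text
clock: 19.28
tool_pos: [0.4736, -0.1645, 0.1572]
orientation: [-2.065, -2.365, -0.0]
force: [0.3, 0.0, -0.2]
grip_width: 1.002
gripper_force: 0.0
```

```bash
python3 - <<'E'
from h import *
s=sense();M=R.from_rotvec(s["orientation"]).as_matrix();print(s["tool_pos"],go(*OBJ["tin"],.053),np.arctan2(M[1,1],M[0,1]))
E
```

```text
[ 0.47357571 -0.16448454  0.15718751] [-1.000e-02 -2.000e-02  1.042e+01] 0.13508429327326277
```

Request:
servo_tool(motion=[[0, 0, 2.5, 0, 0, 0, 8.78], [0, 0, 2.5, 0, 0, 0, 8.78], [0, 0, 2.3, 0, 0, 0, 8.78], [0, 0, 1.6, 0, 0, 0, 8.78], [0, 0, 1.0, 0, 0, 0, 8.78], [0, 0, 0.5, 0, 0, 0, 8.78], [0, 0, 0, 0, 0, 0, 8.78], [0, 0, 0, 0, 0, 0, 3], [0, 0, 0, 0, 0, 0, 3], [0, 0, 0, 0, 0, 0, 3], [0, 0, 0, 0, 0, 0, 3], [0, 0, 0, 0, 0, 0, 3], [0, 0, 0, 0, 0, 0, 3], [0, 0, 0, 0, 0, 0, 3], [0, 0, 0, 0, 0, 0, 3], [0, 0, 0, 0, 0, 0, 3], [0, 0, 0, 0, 0, 0, 3]])

```text
clock: 20.7
tool_pos: [0.4738, -0.165, 0.0542]
orientation: [2.065, 2.367, -0.0]
force: [-0.5, 0.6, 4.9]
grip_width: 0.497
gripper_force: 25.0
```

```bash
python3 - <<'E'
from h import *
s=sense();print(s["tool_pos"],s["grip_width"]*88,s["gripper_force"],go(*SLOT["tin"],s["tool_pos"][2]))
E
```

```text
[ 0.47379442 -0.16499445  0.05417546] 43.71477085046698 24.974603354930878 [ 8.06 17.05 -0.  ]
```

Request:
servo_tool(motion=[[0, 0, -0.7, 0, 0, 0, 3], [0, 0, -1.5, 0, 0, 0, 3], [0, 0, -2.5, 0, 0, 0, 3], [0, 0, -2.5, 0, 0, 0, 3], [0.5, 1.2, -0.8, 0, 0, 0, 3], [1.0, 2.2, 0, 0, 0, 0, 3], [1.25, 2.5, 0, 0, 0, 0, 3], [1.25, 2.5, 0, 0, 0, 0, 3], [1.25, 2.5, 0, 0, 0, 0, 3], [1.1, 2.5, 0, 0, 0, 0, 3], [0.9, 2.0, 0, 0, 0, 0, 3], [0.6, 1.2, 0, 0, 0, 0, 3], [0.21, 0.45, 0, 0, 0, 0, 3], [0, 0, 2, 0, 0, 0, 3], [0, 0, 2, 0, 0, 0, 3], [0, 0, 1.5, 0, 0, 0, 3], [0, 0, 0.5, 0, 0, 0, 3], [0, 0, 0, 0, 0, 0, 3], [0, 0, 0, 0, 0, 0, 3]])

```text
clock: 22.28
tool_pos: [0.6313, -0.0624, 0.0743]
orientation: [-2.066, -2.366, 0.001]
force: [-0.3, -0.7, -0.2]
grip_width: 0.499
gripper_force: 25.0
```

```bash
python3 - <<'E'
from h import *
s=sense();print(s["tool_pos"],s["grip_width"]*88,go(*SLOT["tin"],.0542))
E
```

```text
[ 0.63131861 -0.06238353  0.07428376] 43.909997213099885 [0.03 0.05 2.01]
```

Request:
servo_tool(motion=[[0, 0, 1.0, 0, 0, 0, 3], [0, 0, 0.5, 0, 0, 0, 3], [0, 0, 0.3, 0, 0, 0, 3], [0, 0, 0.12, 0, 0, 0, 3], [0, 0, 0.08, 0, 0, 0, 3], [0, 0, 0, 0, 0, 0, 3], [0, 0, 0, 0, 0, 0, 3]])

```text
clock: 22.87
tool_pos: [0.6319, -0.062, 0.0542]
orientation: [2.065, 2.367, 0.0]
force: [-1.4, 0.2, 1.1]
grip_width: 0.499
gripper_force: 25.0
```

Request:
servo_tool(motion=[[0, 0, 0, 0, 0, 0, 5.0], [0, 0, 0, 0, 0, 0, 6.2], [0, 0, 0, 0, 0, 0, 8.78], [0, 0, 0, 0, 0, 0, 8.78], [0, 0, 0, 0, 0, 0, 8.78], [0, 0, 0, 0, 0, 0, 8.78], [0, 0, -1, 0, 0, 0, 8.78], [0, 0, -2.5, 0, 0, 0, 8.78], [0, 0, -3, 0, 0, 0, 8.78], [0, 0, -3, 0, 0, 0, 8.78], [-2, -2, 0, 0, 0, 0, 8.78], [-2.5, -2.5, 0, 0, 0, 0, 8.78], [-2.5, -2.5, 0, 0, 0, 0, 8.78], [-2.5, -2.5, 0, 0, 0, 0, 8.78], [-2, -2, 0, 0, 0, 0, 8.78], [0, 0, 0, 0, 0, 0, 8.78], [0, 0, 0, 0, 0, 0, 8.78], [0, 0, 0, 0, 0, 0, 8.78]])

```text
clock: 24.37
tool_pos: [0.534, -0.1913, 0.1496]
orientation: [2.066, 2.366, 0.001]
force: [1.0, 0.2, -0.0]
grip_width: 1.0
gripper_force: 0.0
```

```bash
python3 - <<'E'
from h import *
p,d=get_image("scene");cv2.imwrite("pics/s2.png",cv2.resize(p[150:320,200:500,::-1],None,fx=2.5,fy=2.5))
p,d=get_image("top");cv2.imwrite("pics/t2.png",cv2.convertScaleAbs(cv2.resize(p[70:190,180:380,::-1],None,fx=4,fy=4),alpha=1.6))
q=cloud("top",d).reshape(-1,3)
for n,(x,y) in SLOT.items():
    k=q[(np.hypot(q[:,0]-x,q[:,1]-y)<.04)&(q[:,2]>.045)&(q[:,2]<.115)]
    k=k[k[:,2]>k[:,2].max()-.018];print(n,len(k),((k.min(0)+k.max(0))/2-[x,y,0]).round(4),k[:,2].max())
E
```

```text
jar 516 [-0.0005  0.0003  0.0682] 0.07708160292129751
bottle 206 [0.0005 0.0002 0.1013] 0.11029768722392919
shaker 453 [-0.0018  0.0017  0.0926] 0.10160796954106566
tin 532 [-0.001   0.0004  0.0824] 0.09092251970852916
```

View pics/s2.png

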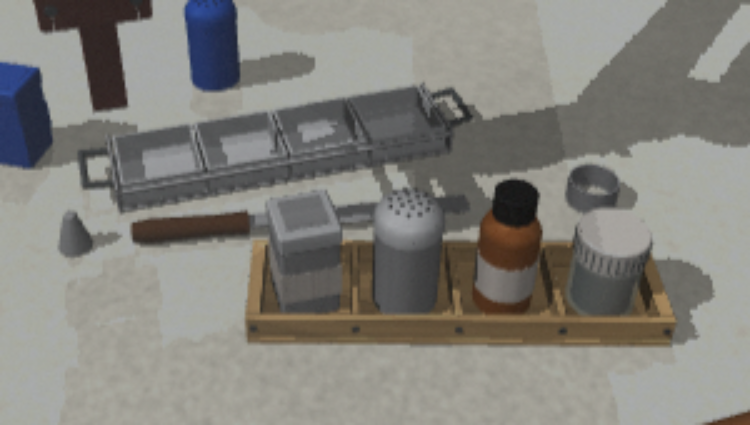

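View pics/t2.png

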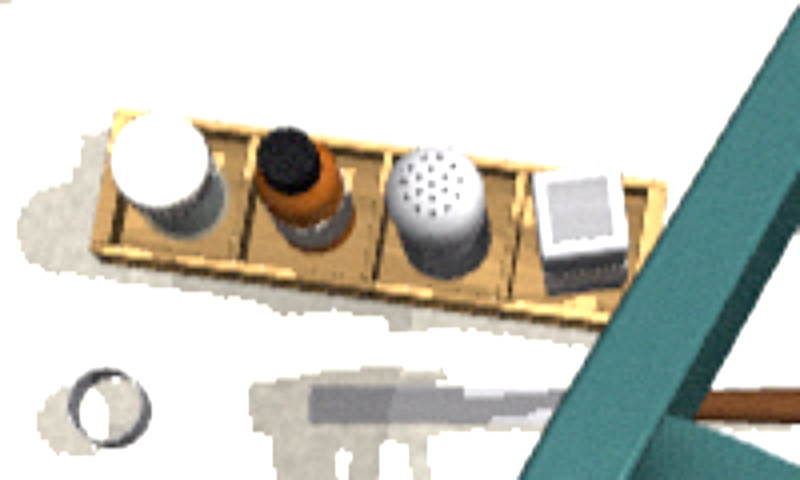

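All four stand upright in their pockets. In the scene crop, seen from the far side, they are the jar (607,262), bottle (507,250), shaker (408,250) and tin (305,250). Their centres are within 3 mm of the pocket centres, and the gripper is clear.

```bash
python3 -c "
from plant import *
print(close_job())"
```

```text
the job is handed in; nothing more can be done
None
```

All four containers were moved into the station rack in the carrier's order (jar, bottle, shaker, tin from the left), measured upright and within 3 mm of the pocket centres at about 24 s, and the job is handed in; no verdict was returned.

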